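# Sort the washed tumblers: sound ones to drain, cracked one out

### The job

Sort the three washed tumblers lying on the draining mat by their tape: hang each green-taped (sound) one upside down on a free wire loop of the drying rack, slid fully home, and lay the red-taped (cracked) one on its side on the floor of the yellow reject tub. Set them down rather than dropping them, and leave the soap bottle, the mug and the spoon where they are.

Things in the scene. Friction and masses are not known exactly. Their poses are not given: they have to be found in the camera images.
- tumbler_green_a: Sound. Cream tumbler with green tape (band 12 to 34 mm from the bottom, dot underneath). Straight round cup: 57 mm outside, 49 mm bore, 105 mm tall, 99 mm deep, 0.14 kg. Origin: centre of underside; +z towards the mouth. Starts lying on the mat, axis level 34.5 mm above the worktop, mouth towards the robot (-x) within 0.3 rad; does not roll by itself.
- tumbler_green_b: Sound. Cream tumbler with green tape (band 12 to 34 mm from the bottom, dot underneath). Straight round cup: 57 mm outside, 49 mm bore, 105 mm tall, 99 mm deep, 0.14 kg. Origin: centre of underside; +z towards the mouth. Starts lying on the mat, axis level 34.5 mm above the worktop, mouth towards the robot (-x) within 0.3 rad; does not roll by itself.
- tumbler_red: Cracked. Cream tumbler with red tape (band 12 to 34 mm from the bottom, dot underneath). Straight round cup: 57 mm outside, 49 mm bore, 105 mm tall, 99 mm deep, 0.14 kg. Origin: centre of underside; +z towards the mouth. Starts lying on the mat, axis level 34.5 mm above the worktop, mouth towards the robot (-x) within 0.3 rad; does not roll by itself.
- tumbler_red_mid (a point): point on the axis of the red-taped tumbler, half-way up (52.5 mm from the underside)
- rack: drying rack, fixed, left or right of the mat, yaw within 0.2 rad: white drip tray 270 (x) by 240 (y) by 18 mm; 10 mm bar along y, 65 mm up, legs at y = +-98 mm; four free loops, two each side, tips 145 mm up; the far ones are handier. Origin: centre of underside. Let go on a loop, a tumbler may need a push home; it sinks till its inside lies on the wires, axis 18 mm to the loop's +x.
- loop_far_left (a point): tip of the far left (rack y = +52.5 mm) wire loop of the rack, fixed: a narrow U of black 6 mm wire, 28 mm wide overall along its y, 125 mm long, rising at 40 degrees to the level to the rack's +x from its root on the bar. Axes: +z up along the loop, y level along the bar, x square to the loop, out and down. A tumbler fully home has its underside 6 mm beyond the tip (+z), mouth towards the root.
- loop_far_right (a point): tip of the far right (rack y = -52.5 mm) wire loop of the rack, fixed: a narrow U of black 6 mm wire, 28 mm wide overall along its y, 125 mm long, rising at 40 degrees to the level to the rack's +x from its root on the bar. Axes: +z up along the loop, y level along the bar, x square to the loop, out and down. A tumbler fully home has its underside 6 mm beyond the tip (+z), mouth towards the root.
- loop_near_left (a point): tip of the near left (rack y = +52.5 mm) wire loop of the rack, fixed: a narrow U of black 6 mm wire, 28 mm wide overall along its y, 125 mm long, rising at 40 degrees to the level to the rack's -x from its root on the bar. Axes: +z up along the loop, y level along the bar, x square to the loop, out and down. A tumbler fully home has its underside 6 mm beyond the tip (+z), mouth towards the root.
- loop_near_right (a point): tip of the near right (rack y = -52.5 mm) wire loop of the rack, fixed: a narrow U of black 6 mm wire, 28 mm wide overall along its y, 125 mm long, rising at 40 degrees to the level to the rack's -x from its root on the bar. Axes: +z up along the loop, y level along the bar, x square to the loop, out and down. A tumbler fully home has its underside 6 mm beyond the tip (+z), mouth towards the root.
- tub: open yellow plastic reject tub with red strips on its outer sides, fixed: 200 by 200 mm outside, 45 mm high, 5 mm walls and floor (190 mm by 190 mm inside, flat floor at z = 5 mm). Origin: centre of the underside. It stands on the side of the mat where the rack is not.
- drain_mat: dark grey ribbed draining mat, fixed, 360 mm (x) by 330 mm (y), 6 mm high over its ribs, in front of the robot. Origin: centre of the underside.
- soap_bottle: bystander: dark pump soap bottle, 60 mm diameter, 174 mm tall, standing loose beyond the mat. Origin: centre of the underside.
- mug: bystander: blue mug, 82 mm diameter, 92 mm tall, standing loose beyond the mat. Origin: centre of the underside.
- spoon: bystander: steel spoon, 190 mm long, lying loose along y beyond the mat. Origin: under its middle.
There are look-alikes about, which are no part of the job. What is shaped like the tumbler_green_a but pink or purple is not meant.

How it is judged:
By the outcome, as a careful person would: the job done as asked, in the order asked, and still so for the second after the job is handed in, with the robot touching nothing.
It also fails if it takes over 72 s, if anything falls off the work surface, if the arm or the gripper's body presses on something with over 40 N, if the wrist force passes 120 N, or if a joint passes its speed limit or range.

### The arm

A 6-joint arm with a two-finger parallel gripper is mounted at the origin on the work surface. World frame = base frame: x ahead of the robot, y to its left, z up, the work surface at z = 0. Lengths are in mm, angles in rad, forces in N, time in s.
With the tool pointing down it reaches from about 350 to 875 mm from the base axis. Payload 4.2 kg.
Tool frame: the origin (TCP) lies between the finger pads; the fingertips stand 11 mm ahead of it and the grasp point (between the pads) lies 8 mm behind it; z points along the fingers, y is the direction in which the jaws open and shut (so a half turn about z gives the same grasp; the last joint's range is limited). The gripper opens to 85 mm and grips with 20 to 120 N. Pads are 22 mm wide; open, the fingers measure 114 mm over their backs; the gripper's body (76 mm by 85 mm) begins 54 mm behind the grasp point. The pads swing forward as they close: fully open they stand 13 mm farther back than shut.
Start: joints at [-0.95, 0.385, 0.008, 0, -1.194, -0.259], TCP at [221.238, -584.511, 242.312] pointing down, gripper open.
Joint ranges: [-3.14, 3.14], [-1.21, 2.06], [-1.07, 1.41], [-3.16, 2.05], [-2.99, -0.16], [-3.1, 3.1]. Speed limits (rad/s): [2.79, 2.79, 3.14, 3.14, 3.14, 3.14].

### API

Orientations are given as a unit quaternion [x, y, z, w].
In Python, from bench import * gives the robot as it stands.
- The arm moves only by the tool servo_tool, never from a script. Its argument "rows" is a list of rows, each a list of 7 numbers: the opening, from 0 (shut) to 1 (fully open), then the shift along the tool's x, y, z in cm, then the turn, a rotation vector about the tool's x, y, z in degrees. A call has 1 to 12 rows; each row shifts and turns the commanded pose from where the row before left it, along the tool's axes as they then stand; what a row does not reach is not made up. A row lasts 1/10 s, in which the tool goes at most 50 mm and 8.59 degrees, less where a joint would pass 70% of its speed; a pose out of reach is approached as far as the arm can. A call is refused whole if a number of a shift passes 5 or a number of a turn 8.59, either way. A call with a gripper value outside its range is refused whole. The fingers move at their own pace and stop on an object; the grip force is fixed at half the most. Time passes only in rows, so rows that do not move let the fingers close. It gives the time, the measured TCP pose, the force and the opening at its end, in the units of the state.
- read_state(): the state, without advancing time (a new reading comes with each control period).
- get_image(name): name is "side" or "top" or "wrist"; returns a dict with "image" (384x512x3 uint8, red, green, blue), "mtx" (3x3 intrinsics, pixels), "k1" (the pictures are not rectified: a ray, as slopes to the right and down, at radius r is drawn at 1 + k1 r^2 times it, then the intrinsics apply), "extrinsics" (4x4, takes a point from camera to world coordinates). Camera axes: x right, y up, looking along -z (the intrinsics and any distortion apply to the point x, -y, -z); pixel columns grow to the right and rows downward; lengths in mm; the calibration is good to about 2 mm. A picture is of the moment at which its call begins. There is no depth.
- job_done(): hands the job in, once; it reports no verdict.
The state is a dict: "clock": time; "joints": joint angles; "joint_vel": joint speeds; "joint_efforts": joint torques, N m; "position": TCP position; "ee_rot": TCP orientation; "contact_force": force on the tool from outside, world axes, zero at the start; "wrist_torque": the same for the moment, N m; "gripper_width": finger opening in mm.
Only numpy, scipy, OpenCV 4.12 (cv2) and the standard library are available. Lean on these libraries where they do the work, as an engineer would, in place of code of your own. Each camera call takes 0.05 s, during which the arm holds its last target. There are 200 camera calls.

## Working session

There is one attempt and no reset: what is moved stays moved. The work goes in short steps, Python scripts to look and compute and a tool call to move; the robot and the scene stay as the last step left them, time stands still between calls to the robot, and variables do not carry over. Pictures are saved under pics/ and viewed, about 8 in all and at most 12, crops included, and the job is handed in when it is done.

Besides the shell and the picture viewer there is one more tool, called after "Request:" by a JSON object that holds its "method" and its "body", one argument or row to a line. servo_tool: Moves the arm, as the interface text tells. Its arguments: {"type":"object","properties":{"rows":{"type":"array","items":{"type":"array","items":{"type":"number"}}}},"required":["rows"]}

```bash
ls; mkdir -p pics; python3 - <<'E'
from bench import *
import cv2,json,numpy as np
s=read_state();print(s)
for n in("side","top"):
    d=get_image(n);cv2.imwrite(f"pics/{n}0.png",d["image"][:,:,::-1]);print(n,d["mtx"],d["k1"],d["extrinsics"])
E
```

```text
pics
{'clock': 0.0, 'joints': array([-9.50412768e-01,  3.85553719e-01,  6.64292995e-03, -5.24225311e-04,
       -1.19398237e+00, -2.58597045e-01]), 'joint_vel': array([ 0.00047227,  0.00133423,  0.00035626, -0.00036556,  0.00037857,
       -0.00010082]), 'joint_efforts': array([-2.27294486e-04, -3.92289305e+01,  1.88410181e+01,  4.18621615e+00,
       -4.53424640e-03, -1.15687428e-05]), 'position': array([ 221.04628505, -584.0153853 ,  241.2262107 ]), 'ee_rot': array([-1.79813098e-01,  9.83700204e-01,  1.05243944e-03, -2.25607904e-04]), 'contact_force': array([ 0.09407909, -0.34545944,  0.68171805]), 'wrist_torque': array([-0.07017138, -0.01146167, -0.00288748]), 'gripper_width': 85.12700384353147}
side [[404.69267943   0.         254.05920804]
 [  0.         404.69267943 190.86485342]
 [  0.           0.           1.        ]] -0.111758597496923 [[-7.37889383e-01  4.98588013e-01 -4.54894771e-01 -5.03493827e+01]
 [-6.74886303e-01 -5.38176141e-01  5.04871191e-01  5.77072995e+02]
 [ 6.90921123e-03  6.79541342e-01  7.33604681e-01  9.94379517e+02]
 [ 0.00000000e+00  0.00000000e+00  0.00000000e+00  1.00000000e+00]]
top [[352.57492789   0.         254.23097572]
 [  0.         352.57492789 195.00790877]
 [  0.           0.           1.        ]] -0.0177508494540236 [[-9.75865317e-04  9.91468950e-01 -1.30339439e-01  3.80188991e+02]
 [-9.99998481e-01 -7.79336661e-04  1.55882007e-03 -2.18656483e-01]
 [ 1.44394340e-03  1.30340762e-01  9.91468205e-01  1.04124804e+03]
 [ 0.00000000e+00  0.00000000e+00  0.00000000e+00  1.00000000e+00]]
```

View pics/top0.png

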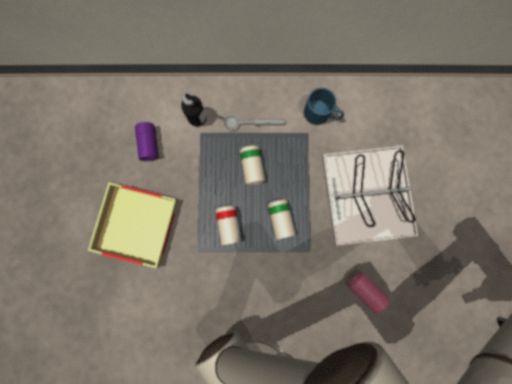

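View pics/side0.png

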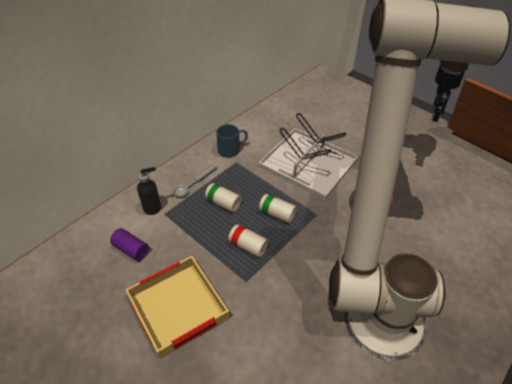

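Top view: candidates are green-taped cups at (252,165) and (281,219), red-taped at (228,225). Decoys are purple at (146,141) and pink at (369,293). Rack is at (371,195), i.e. on the right (-y), tub at (133,225), soap (193,108), mug (321,105), spoon (250,122). Side view agrees. Next I'll measure, with one close crop.

```bash
cat > h.py <<'E'
from bench import *
import cv2,numpy as np
from scipy.spatial.transform import Rotation as R
def save(d,name,box=None,f=1):
    im=d["image"][:,:,::-1]
    if box: x0,y0,x1,y1=box; im=im[y0:y1,x0:x1]
    cv2.imwrite("pics/"+name,cv2.resize(im,None,fx=f,fy=f,interpolation=cv2.INTER_CUBIC))
def unproj(d,uv,z):
    uv=np.atleast_2d(uv).astype(float); K=d["mtx"]
    p=(uv-K[:2,2])/[K[0,0],K[1,1]]; q=p.copy()
    for _ in range(20): q=p/(1+d["k1"]*(q**2).sum(1,keepdims=True))
    E=d["extrinsics"]; r=np.c_[q[:,0],-q[:,1],-np.ones(len(q))]@E[:3,:3].T
    o=E[:3,3]; return o+r*((z-o[2])/r[:,2])[:,None]
def proj(d,P):
    E=d["extrinsics"]; c=(np.atleast_2d(P)-E[:3,3])@E[:3,:3]
    q=np.c_[c[:,0]/-c[:,2],c[:,1]/c[:,2]]; q=q*(1+d["k1"]*(q**2).sum(1,keepdims=True))
    return q*[d["mtx"][0,0],d["mtx"][1,1]]+d["mtx"][:2,2]
E
python3 - <<'E'
from h import *
d=get_image("top"); im=d["image"]
hsv=cv2.cvtColor(im,cv2.COLOR_RGB2HSV)
mat=np.zeros(im.shape[:2],np.uint8); mat[136:249,203:308]=255
m=((hsv[...,2]>110)|(hsv[...,1]>110)).astype(np.uint8)*255&mat
n,l,st,c=cv2.connectedComponentsWithStats(m)
for i in range(1,n):
    if st[i,4]<150: continue
    pts=np.argwhere(l==i)[:,::-1]
    W=unproj(d,pts,36)[:,:2]
    b=cv2.minAreaRect(W.astype(np.float32))
    tape=pts[(hsv[pts[:,1],pts[:,0],1]>110)]
    col=im[tape[:,1],tape[:,0]].mean(0)
    T=unproj(d,tape,50)[:,:2].mean(0)
    print(st[i],np.round(b[0]),np.round(b[1]),"mean",W.mean(0).round(1),"tape",T.round(1),col.round(), "yaw",np.arctan2(*(W.mean(0)-T)[::-1]).round(3))
for nm,lo,hi in(("tub",(20,90,120),(35,255,255)),):
    m=cv2.inRange(hsv,lo,hi); m[:, 190:]=0
    pts=np.argwhere(m>0)[:,::-1]; b=cv2.minAreaRect(unproj(d,pts,45)[:,:2].astype(np.float32)); print(nm,b)
save(d,"rack1.png",(315,135,427,255),5)
E
```

```text
[239 145  25  40 754] [602.   6.] [119.  60.] mean [601.3   6.8] tape [631.7  10.4] [ 45. 118.  54.] yaw -3.022
[ 203  185   36   64 1308] [452.  94.] [ 99. 180.] mean [423.7  92.6] tape [456.6  77.9] [173.  56.  52.] yaw 2.722
[268 199  27  43 796] [443. -77.] [116.  61.] mean [441.4 -77.5] tape [473.  -71.2] [ 47. 122.  57.] yaw -2.946
tub ((429.4257507324219, 340.61639404296875), (198.15887451171875, 195.5992431640625), 76.3150405883789)
```

View pics/rack1.png

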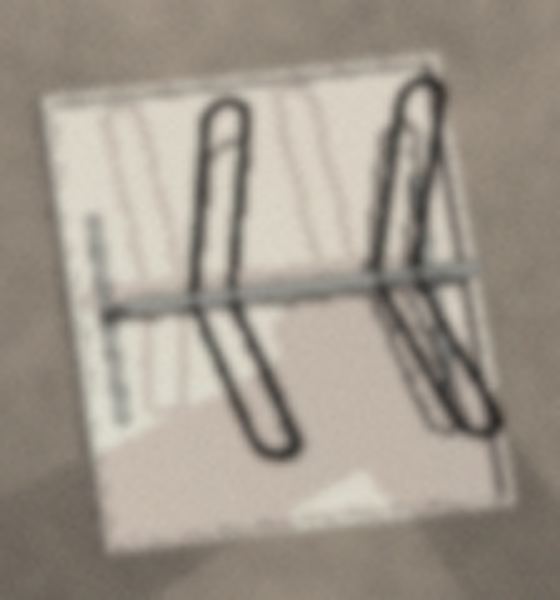

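The rack crop shows far loop tips at about (360.6,155) and (400.4,150.6), near tips at (371,226) and (411.4,221.6), and all tray corners. I'll fit the rack model to these.

```bash
python3 - <<'E'
from h import *
from scipy.optimize import least_squares
d=get_image("top")
c=np.array([(228,100),(427,78),(280,457),(482,435),(45,95),(437,55),(515,500),(108,550)])/5+[315,135]-.4
M=np.array([(95.8,52.5,145),(95.8,-52.5,145),(-95.8,52.5,145),(-95.8,-52.5,145),(135,120,18),(135,-120,18),(-135,-120,18),(-135,120,18)],float)
def w(p): return M@R.from_euler("z",p[2]).as_matrix().T+[p[0],p[1],0]
r=least_squares(lambda p:(proj(d,w(p))-c).ravel(),[430,-300,-.1],loss="soft_l1")
print(r.x,(proj(d,w(r.x))-c).round(1).tolist()); print("tips",w(r.x)[:4].round(1))
im=d["image"];hsv=cv2.cvtColor(im,cv2.COLOR_RGB2HSV)
m=(hsv[...,2]>110).astype(np.uint8)|((hsv[...,1]>110)&(hsv[...,2]>90)).astype(np.uint8); m[:190]=0;m[246:]=0;m[:,:212]=0;m[:,248:]=0
n,l,st,_=cv2.connectedComponentsWithStats(m);i=1+st[1:,4].argmax();pts=np.argwhere(l==i)[:,::-1]
W=unproj(d,pts,36)[:,:2];print(st[i],cv2.minAreaRect(W.astype(np.float32)),W.mean(0))
t=pts[hsv[pts[:,1],pts[:,0],1]>110];T=unproj(d,t,50)[:,:2].mean(0);print(T,np.arctan2(*(T-W.mean(0))[::-1]))
s=read_state();Rm=R.from_quat(s["ee_rot"]).as_matrix();print(Rm.round(3))
w_=get_image("wrist");E=w_["extrinsics"];print("cam in tool",(Rm.T@(E[:3,3]-s["position"])).round(1),(Rm.T@E[:3,:3]).round(2),w_["mtx"][0,0])
# move to above green_a hover
tgt=np.array([575,6,260]);print("shift tool cm",(Rm.T@(tgt-s["position"])/10).round(2))
E
```

```text
[ 5.17563620e+02 -3.40687860e+02  1.07731504e-01] [[-0.1, -1.1], [-0.3, -0.9], [0.6, 0.7], [0.8, 0.5], [-0.5, -0.0], [0.3, -0.4], [-0.2, 0.8], [-0.6, 0.0]]
tips [[ 607.2 -278.2  145. ]
 [ 618.5 -382.6  145. ]
 [ 416.7 -298.8  145. ]
 [ 428.  -403.2  145. ]]
[212 194  27  52 992] ((442.75958251953125, 81.74966430664062), (146.18679809570312, 73.80255889892578), 0.8210947513580322) [428.6079461   83.00551215]
[456.53256024  78.94050345] -0.14455543216746833
[[-0.935 -0.354 -0.001]
 [-0.354  0.935  0.001]
 [ 0.     0.001 -1.   ]]
cam in tool [  69.5    1.3 -131.2] [[ 0.    0.96  0.27]
 [ 1.   -0.   -0.  ]
 [-0.    0.27 -0.96]] 297.3033307936735
shift tool cm [-53.99  42.68  -1.79]
```

Request:
{"method": "servo_tool", "body": {
  "rows": [
    [1,-3.4,3.3,0,0,0,0],
    [1,-3.4,3.3,0,0,0,0],
    [1,-3.4,3.3,0,0,0,0],
    [1,-3.4,3.3,0,0,0,0],
    [1,-3.4,3.3,0,0,0,0],
    [1,-3.4,3.3,0,0,0,0],
    [1,-3.4,3.3,0,0,0,0],
    [1,-3.4,3.3,0,0,0,0],
    [1,-3.4,3.3,0,0,0,0],
    [1,-3.4,3.3,0,0,0,0],
    [1,-3.4,3.3,0,0,0,0],
    [1,-3.4,3.3,0,0,0,0]
  ]
}}

```text
clock: 1.45
position: [463.0, -67.8, 242.6]
ee_rot: [-0.18, 0.984, -0.0, 0.0]
contact_force: [0.7, -0.9, 0.4]
gripper_width: 85.5
```

Request:
{"method": "servo_tool", "body": {
  "rows": [
    [1,-3.4,3.3,0,0,0,0],
    [1,-2.8,2.8,0,0,0,0],
    [1,0,0,1,0,0,6],
    [1,0,0,1,0,0,6],
    [1,0,0,0,0,0,0],
    [1,0,0,0,0,0,0]
  ]
}}

```text
clock: 2.05
position: [499.1, 9.1, 222.5]
ee_rot: [-0.077, 0.997, -0.0, -0.0]
contact_force: [-0.1, 0.1, -0.0]
gripper_width: 85.2
```

```bash
python3 - <<'E'
from h import *
s=read_state();print(s["position"],R.from_quat(s["ee_rot"]).as_matrix().round(3),s["clock"],s["joints"].round(2))
d=get_image("wrist");save(d,"w1.png",None,1.5)
cv2.imwrite("w1_raw.png",d["image"][:,:,::-1]);np.savez("w1.npz",**d)
for n,p in(("a",(601,6,34)),("b",(442,-77,34)),("r",(432,81,34))):print(n,proj(d,p))
E
```

```text
[499.05249063   9.13412194 222.46350313] [[-0.988 -0.154 -0.   ]
 [-0.154  0.988 -0.   ]
 [ 0.    -0.    -1.   ]] 2.05 [ 0.34  0.19 -0.32  0.   -1.06 -1.76]
a [[239.33174343 252.55744436]]
b [[181.99188358 105.42231375]]
r [[331.81723072 119.52803054]]
```

View pics/w1.png

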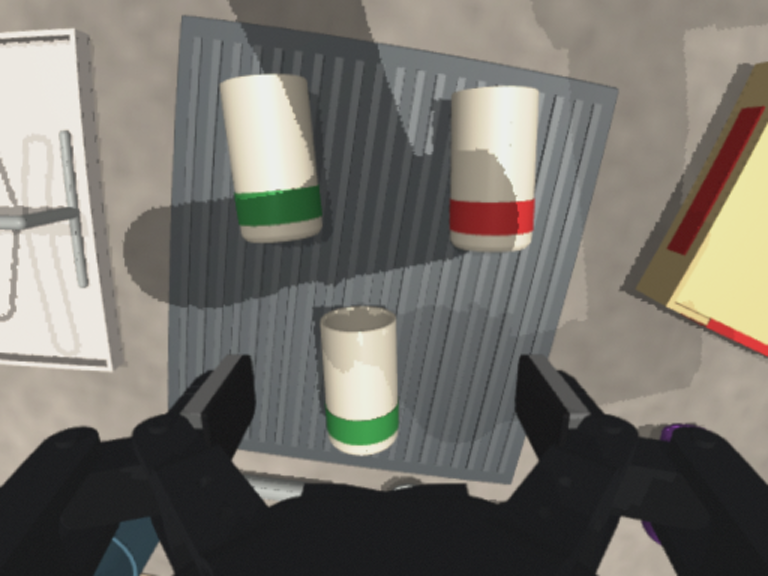

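Wrist picture (768x576 view): green-taped cup A at (361,380), green-taped B at (272,158), red at (493,168). All three are cream with the tape ends away from the robot. Now I fit cylinders to their outlines.

```bash
cat >> h.py <<'E'
def cup_hull(d,x,y,yaw,z=34.5):
    t=np.linspace(0,2*np.pi,48,endpoint=False)
    P=np.concatenate([np.c_[np.full(48,s),28.5*np.cos(t),28.5*np.sin(t)] for s in(-52.5,52.5)])
    P=P@R.from_euler("z",yaw).as_matrix().T+[x,y,z]
    return cv2.convexHull(proj(d,P).astype(np.float32))
E
python3 - <<'E'
from h import *
from scipy.optimize import least_squares
d=np.load("w1.npz");d={k:d[k] for k in d}
C={"A":([(321,330),(328,430),(397,330),(397,430),(363,455),(358,306)],(601,6,.1)),
"B":([(223,95),(231,155),(239,222),(308,95),(315,155),(321,215),(283,242),(263,73)],(442,-77,.15)),
"red":([(451,110),(451,170),(451,235),(538,105),(536,170),(534,230),(492,251),(495,86)],(432,81,0))}
for n,(p,x0) in C.items():
    p=np.array(p)/1.5-.17
    f=lambda q:[cv2.pointPolygonTest(cup_hull(d,*q),tuple(map(float,a)),True) for a in p]
    r=least_squares(f,x0,diff_step=1e-2,x_scale=[10,10,.1],loss="soft_l1");print(n,r.x.round(3),np.round(r.fun,1))
# tub corners from top
E
```

```text
A [6.00005e+02 7.15000e+00 1.70000e-01] [-0.5  0.  -0.5  0.   1.1  0.9]
B [ 4.43647e+02 -7.63510e+01  2.19000e-01] [ 0.2  0.1 -0.7  0.5 -0.3 -0.4 -0.3 -0.3]
red [4.26309e+02 7.61500e+01 1.95000e-01] [-0.5 -0.7 -0.9 -0.5 -0.7 -0.9  0.7  0.6]
```

```bash
python3 - <<'E'
from h import *
from scipy.optimize import minimize
d=np.load("w1.npz");d={k:d[k] for k in d}
C={"A":([(321,330),(328,430),(397,330),(397,430),(363,455),(358,306)],(601,6,.1)),
"B":([(223,95),(231,155),(239,222),(308,95),(315,155),(321,215),(283,242),(263,73)],(442,-77,.15)),
"red":([(451,110),(451,170),(451,235),(538,105),(536,170),(534,230),(492,251),(495,86)],(426,76,0.1))}
for n,(p,x0) in C.items():
    p=np.array(p)/1.5-.17
    f=lambda q:sum(cv2.pointPolygonTest(cup_hull(d,q[0],q[1],q[2]/100),tuple(map(float,a)),True)**2 for a in p)
    for y0 in(0,20):
        r=minimize(f,(x0[0],x0[1],y0),method="Nelder-Mead",options=dict(initial_simplex=np.array(x0[:2]+(y0,))+np.array([(0,0,0),(8,0,0),(0,8,0),(0,0,10)])));print(n,r.x.round(2),round(r.fun,2))
print(unproj(d,np.array([(363,455)])/1.5,34.5))
E
```

```text
A [599.96   7.14  17.01] 2.51
A [599.96   7.14  17.01] 2.51
B [443.65 -76.37  21.86] 1.19
B [443.65 -76.37  21.86] 1.19
red [426.29  76.14  19.47] 3.89
red [426.29  76.14  19.46] 3.89
[[671.7226726  19.1856839  34.5      ]]
```

Request:
{"method": "servo_tool", "body": {
  "rows": [
    [1,2.26,-2.53,2,0,0,0],
    [1,2.26,-2.53,3,0,0,0],
    [1,2.26,-2.53,3,0,0,0],
    [1,0,0,4,0,0,-3.7],
    [1,0,0,1,0,0,0],
    [1,0,0,0,0,0,0],
    [1,0,0,0,0,0,0]
  ]
}}

```text
clock: 2.8
position: [445.4, -75.7, 93.8]
ee_rot: [-0.109, 0.994, -0.0, 0.002]
contact_force: [0.1, -0.4, -0.4]
gripper_width: 85.5
```

Request:
{"method": "servo_tool", "body": {
  "rows": [
    [1,0.15,0,2.5,0,0,0],
    [1,0,0,2.5,0,0,0],
    [1,0,0,1.3,0,0,0],
    [1,0,0,0.6,0,0,0],
    [1,0,0,0,0,0,0],
    [0.3,0,0,0,0,0,0],
    [0,0,0,0,0,0,0],
    [0,0,0,0,0,0,0],
    [0,0,0,0,0,0,0],
    [0,0,0,0,0,0,0],
    [0,0,0,0,0,0,0]
  ]
}}

```text
clock: 3.9
position: [443.2, -76.2, 24.7]
ee_rot: [-0.109, 0.994, 0.0, 0.002]
contact_force: [-1.5, 0.9, 6.3]
gripper_width: 56.0
```

Request:
{"method": "servo_tool", "body": {
  "rows": [
    [0,0,0,-2,0,0,0],
    [0,0,0,-5,0,0,0],
    [0,0,0,-5,0,0,0],
    [0,0,0,-5,0,0,3.2],
    [0,0,0,-4.5,0,0,3.2],
    [0,0,0,0,0,-8,0],
    [0,0,0,0,0,-8,0],
    [0,0,0,0,0,-8,0],
    [0,0,0,0,0,-8,0],
    [0,0,0,0,0,-8,0],
    [0,0,0,0,0,0,0]
  ]
}}

```text
clock: 5.0
position: [434.2, -84.4, 241.4]
ee_rot: [-0.05, 0.942, 0.021, 0.331]
contact_force: [0.1, -0.7, -1.8]
gripper_width: 55.8
```

```bash
cat >> h.py <<'E'
RP=(517.56,-340.69,0.1077)
def rackframe(yl):
    q=R.from_euler("z",RP[2]).as_matrix(); zl=q@[np.cos(np.radians(40)),0,np.sin(np.radians(40))]; xl=q@[np.sin(np.radians(40)),0,-np.cos(np.radians(40))]
    T=q@[95.8,yl,145]+[RP[0],RP[1],0]; return T,np.c_[-zl,q[:,1],xl]
def hang(yl,s,off,back=9.8,along=0.):
    # s: distance short of home; off: axis offset; back: axis behind TCP; along: cup mid from TCP towards bottom
    T,Q=rackframe(yl); mid=T-Q[:,0]*(6-52.5+s)+Q[:,2]*off
    return mid+Q[:,2]*back+Q[:,0]*along,Q
def delta(P,Q):
    s=read_state();Rm=R.from_quat(s["ee_rot"]).as_matrix()
    print(s["clock"],"pos",s["position"].round(1),"tgt",P.round(1),"shift cm",(Rm.T@(P-s["position"])/10).round(2),"turn deg",np.degrees(R.from_matrix(Rm.T@Q).as_rotvec()).round(2),"F",s["contact_force"].round(1),"w",round(s["gripper_width"],1),"j",s["joints"].round(2))
E
python3 - <<'E'
from h import *
P,Q=hang(-52.5,130,10);delta(P,Q); delta(P+[0,0,80],Q)
E
```

```text
5.0 pos [434.2 -84.4 241.4] tgt [ 694.7 -374.3  183.5] shift cm [-14.26 -31.69  18.58] turn deg [ 0.36 -1.24 -0.22] F [ 0.1 -0.7 -1.8] w 55.8 j [ 0.19 -0.2  -0.94  0.29 -0.17 -1.93]
5.0 pos [434.2 -84.4 241.4] tgt [ 694.7 -374.3  263.5] shift cm [-19.27 -31.63  12.35] turn deg [ 0.36 -1.24 -0.22] F [ 0.1 -0.7 -1.8] w 55.8 j [ 0.19 -0.2  -0.94  0.29 -0.17 -1.93]
```

Request:
{"method": "servo_tool", "body": {
  "rows": [
    [0,-2.41,-3.95,1.54,0,0,0],
    [0,-2.41,-3.95,1.54,0,0,0],
    [0,-2.41,-3.95,1.54,0,0,0],
    [0,-2.41,-3.95,1.54,0,0,0],
    [0,-2.41,-3.95,1.54,0,0,0],
    [0,-2.41,-3.95,1.54,0,0,0],
    [0,-2.41,-3.95,1.54,0,0,0],
    [0,-2.41,-3.95,1.54,0,0,0],
    [0,0,0,0,0,0,0]
  ]
}}

```text
clock: 5.9
position: [656.6, -341.7, 267.8]
ee_rot: [-0.042, 0.943, 0.01, 0.331]
contact_force: [-1.0, 1.6, -2.2]
gripper_width: 56.1
```

```bash
python3 - <<'E'
from h import *
P,Q=hang(-52.5,130,10);delta(P,Q); delta(P+[0,0,80],Q)
E
```

```text
5.9 pos [ 656.6 -341.7  267.8] tgt [ 694.7 -374.3  183.5] shift cm [ 2.55 -3.5   8.8 ] turn deg [-1.16 -1.31 -0.6 ] F [-1.   1.6 -2.2] w 56.1 j [-0.4   0.36  0.05 -0.46 -0.69 -0.81]
5.9 pos [ 656.6 -341.7  267.8] tgt [ 694.7 -374.3  263.5] shift cm [-2.45 -3.57  2.56] turn deg [-1.16 -1.31 -0.6 ] F [-1.   1.6 -2.2] w 56.1 j [-0.4   0.36  0.05 -0.46 -0.69 -0.81]
```

Request:
{"method": "servo_tool", "body": {
  "rows": [
    [0,-1.2,-1.8,1.3,-1.2,-1.3,-0.6],
    [0,-1.2,-1.7,1.3,0,0,0],
    [0,1.6,0,2.1,0,0,0],
    [0,1.7,0,2.1,0,0,0],
    [0,1.7,0,2,0,0,0],
    [0,0,0,0,0,0,0],
    [0,0,0,0,0,0,0]
  ]
}}

```text
clock: 6.6
position: [693.3, -368.1, 185.4]
ee_rot: [-0.052, 0.938, 0.02, 0.341]
contact_force: [0.5, -0.3, -0.7]
gripper_width: 56.4
```

```bash
python3 - <<'E'
from h import *
P,Q=hang(-52.5,130,10);delta(P,Q)
d=get_image("side");print(proj(d,np.r_[[rackframe(y)[0] for y in(-52.5,52.5)]]))
a=d["image"][80:230,230:400,::-1]; a=cv2.resize(a,(600,530),interpolation=cv2.INTER_CUBIC)
w=get_image("wrist");
b=w["image"][:,:,::-1]; cv2.imwrite("pics/m1.png",np.hstack([cv2.resize(a,(400,353)),cv2.resize(b,(400,353))]))
E
```

```text
6.6 pos [ 693.3 -368.1  185.4] tgt [ 694.7 -374.3  183.5] shift cm [ 0.07 -0.64  0.19] turn deg [ 0.21 -0.03  0.13] F [ 0.5 -0.3 -0.7] w 56.4 j [-0.44  0.51  0.11 -0.6  -0.64 -0.62]
[[296.33687628 113.11098581]
 [279.73283785 128.02227639]]
```

View pics/m1.png

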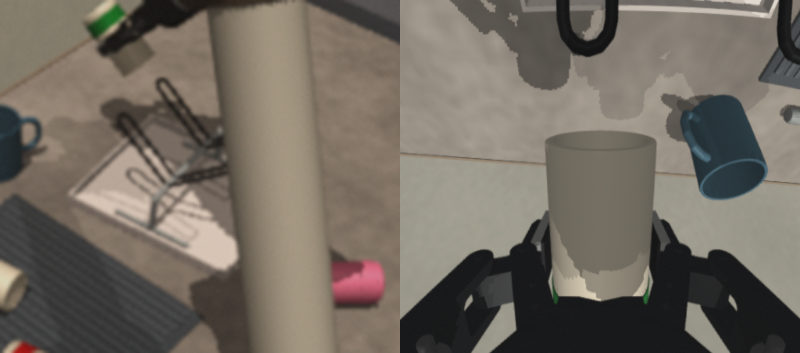

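Left: the cup is above the far right loop, bottom up. Tips sit at (160,82) and (122,117), matching the prediction. Right (wrist): mouth centre (600,140), loop tip (588,52), so I need a small shift to tool -y.

```bash
python3 - <<'E'
from h import *
d=get_image("wrist")
for yl in(-52.5,52.5):
    T,Q=rackframe(yl);print("pred tip",proj(d,np.array([T,T-Q[:,1]*14+Q[:,0]*14,T+Q[:,1]*14+Q[:,0]*14])).round(1).tolist())
g=d["image"].sum(2); print("row 40 dark",np.where(g[30,180:300]<120)[0]+180,"col 240:",np.where(g[:90,240]<120)[0],[ (c,np.where(g[:90,c]<120)[0].max(initial=-1)) for c in range(205,280,5)])
print("row30 right", np.where(g[30,470:]<120)[0]+470)
E
```

```text
pred tip [[237.2, 59.1], [197.4, 18.2], [276.4, 18.0]]
pred tip [[507.8, 69.0], [480.7, 28.2], [541.8, 35.7]]
row 40 dark [204 205 206 207 208 209 210 211 212 213 214 215 216 217 218 219 261 262
 263 264 265 266 267 268 269 270 271 272 273 274 275] col 240: [44 45 46 47 48 49 50 51 52 53 54 55 56 57 58 59] [(205, np.int64(35)), (210, np.int64(43)), (215, np.int64(48)), (220, np.int64(53)), (225, np.int64(56)), (230, np.int64(57)), (235, np.int64(58)), (240, np.int64(59)), (245, np.int64(58)), (250, np.int64(57)), (255, np.int64(55)), (260, np.int64(53)), (265, np.int64(48)), (270, np.int64(42)), (275, np.int64(33))]
row30 right [483 484 485 486 487 488 489 490 491 492 493 494 495 496 497 498 499]
```

Request:
{"method": "servo_tool", "body": {
  "rows": [
    [0,0.1,-0.5,0.2,0.2,0,0.1],
    [0,0,0,0,0,0,0],
    [0,1.5,0,0,0,0,0],
    [0,1.5,0,0,0,0,0],
    [0,1.5,0,0,0,0,0],
    [0,1.5,0,0,0,0,0],
    [0,1.5,0,0,0,0,0],
    [0,1.5,0,0,0,0,0],
    [0,1,0,0,0,0,0],
    [0,1,0,0,0,0,0],
    [0,0,0,0,0,0,0],
    [0,0,0,0,0,0,0]
  ]
}}

```text
clock: 7.95
position: [610.5, -382.5, 112.7]
ee_rot: [-0.05, 0.938, 0.018, 0.342]
contact_force: [-0.7, 0.3, -0.3]
gripper_width: 55.8
```

```bash
python3 - <<'E'
from h import *
P,Q=hang(-52.5,0,18);delta(P,Q)
d=get_image("wrist");cv2.imwrite("w2.png",d["image"][:,:,::-1])
E
```

```text
7.95 pos [ 610.5 -382.5  112.7] tgt [ 600.8 -384.5   93.8] shift cm [ 1.97 -0.09  0.81] turn deg [-0.03  0.01  0.  ] F [-0.7  0.3 -0.3] w 55.8 j [-0.56  0.52 -0.04 -0.8  -0.59 -0.31]
```

Request:
{"method": "servo_tool", "body": {
  "rows": [
    [0,0.6,0,0,0,0,0],
    [0,0.6,0,0,0,0,0],
    [0,0.4,0,0,0,0,0],
    [0,0.2,0,0,0,0,0],
    [0,0,0,0.3,0,0,0],
    [0,0,0,0.3,0,0,0],
    [0,0,0,0.1,0,0,0],
    [0,0,0,0,0,0,0],
    [0,0,0,0,0,0,0]
  ]
}}

```text
clock: 8.9
position: [601.2, -383.0, 95.2]
ee_rot: [-0.051, 0.938, 0.019, 0.341]
contact_force: [-0.2, -0.3, -1.2]
gripper_width: 55.8
```

```bash
python3 - <<'E'
from h import *
P,Q=hang(-52.5,0,18);delta(P,Q)
E
```

```text
8.9 pos [ 601.2 -383.    95.2] tgt [ 600.8 -384.5   93.8] shift cm [ 0.13 -0.15  0.07] turn deg [ 0.02 -0.02  0.  ] F [-0.2 -0.3 -1.2] w 55.8 j [-0.58  0.53 -0.06 -0.84 -0.58 -0.25]
```

Request:
{"method": "servo_tool", "body": {
  "rows": [
    [0,0,0,0.1,0,0,0],
    [0,0.1,0,0,0,0,0],
    [0,0.1,0,0,0,0,0],
    [0,0.1,0,0,0,0,0],
    [0,0,0,0,0,0,0]
  ]
}}

```text
clock: 9.4
position: [600.2, -383.7, 93.5]
ee_rot: [-0.051, 0.938, 0.018, 0.342]
contact_force: [2.1, -1.1, 1.7]
gripper_width: 56.0
```

Request:
{"method": "servo_tool", "body": {
  "rows": [
    [0,0.15,0,0,0,0,0],
    [0,0.1,0,0,0,0,0],
    [0,0,0,0,0,0,0]
  ]
}}

```text
clock: 9.7
position: [600.1, -383.8, 93.4]
ee_rot: [-0.051, 0.938, 0.017, 0.344]
contact_force: [6.0, 0.9, 3.5]
gripper_width: 55.7
```

Request:
{"method": "servo_tool", "body": {
  "rows": [
    [0,0,0,0.1,0,0,0],
    [0,0,0,0.1,0,0,0],
    [0,0,0,0,0,0,0]
  ]
}}

```text
clock: 10.0
position: [600.4, -384.0, 93.2]
ee_rot: [-0.052, 0.938, 0.017, 0.344]
contact_force: [-1.1, 2.2, 10.1]
gripper_width: 55.9
```

Request:
{"method": "servo_tool", "body": {
  "rows": [
    [0.5,0,0,0,0,0,0],
    [0.7,0,0,0,0,0,0],
    [0.9,0,0,0,0,0,0],
    [0.9,0,0,0,0,0,0],
    [0.9,0,0,0,0,0,0],
    [0.9,0,0,-2,0,0,0],
    [0.9,0,0,-3,0,0,0],
    [0.9,0,0,-4,0,0,0],
    [0.9,0,0,-4,0,0,0],
    [0.9,0,0,0,0,0,0]
  ]
}}

```text
clock: 11.0
position: [514.8, -394.3, 194.2]
ee_rot: [-0.051, 0.938, 0.015, 0.344]
contact_force: [1.4, -0.3, -0.5]
gripper_width: 76.8
```

```bash
python3 - <<'E'
from h import *
print(read_state()["joints"].round(2))
d=get_image("wrist");b=d["image"][:,:,::-1]
s=get_image("side");a=s["image"][80:200,250:386,::-1]
cv2.imwrite("pics/m2.png",np.hstack([cv2.resize(a,(400,353),interpolation=cv2.INTER_CUBIC),cv2.resize(b,(400,353))]))
T,Q=rackframe(-52.5);mid=T-Q[:,0]*6+Q[:,2]*18
print("underside centre home side px",proj(s,mid), "wrist",proj(d,mid), proj(d,[mid+Q[:,0]*105]))
P=np.array([600,7.1,200]);y=.17;delta(P,np.array([[-np.cos(y),-np.sin(y),0],[-np.sin(y),np.cos(y),0],[0,0,-1]]))
E
```

```text
[-0.67  0.33 -0.12 -0.75 -0.72 -0.31]
underside centre home side px [[292.24227091 113.74327983]] wrist [[255.86142631 241.54866646]] [[256.18285192 127.84369579]]
11.1 pos [ 515.4 -392.4  189.7] tgt [600.    7.1 200. ] shift cm [-10.37  38.82   7.36] turn deg [-1.28 40.02 -3.45] F [ 0.1  0.2 -0.9] w 76.7 j [-0.67  0.34 -0.12 -0.75 -0.72 -0.31]
```

View pics/m2.png

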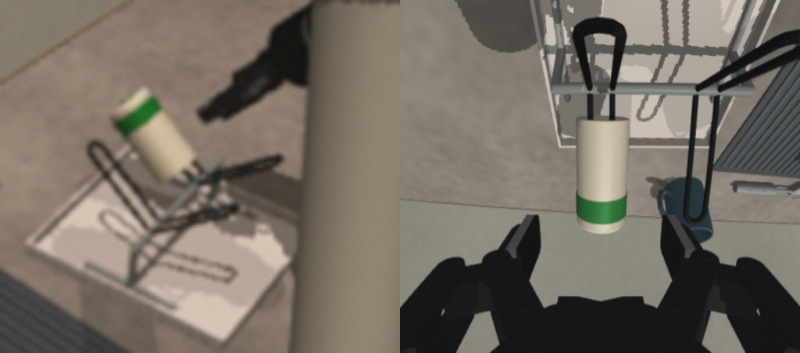

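The first cup hangs on the far right loop: in the wrist half its mouth edge is at (602,118) and underside at (601,234), centred on the loop. Going for cup A.

Request:
{"method": "servo_tool", "body": {
  "rows": [
    [1,-1.15,4.31,0.5,0,0,0],
    [1,-1.15,4.31,0.5,0,0,0],
    [1,-1.15,4.31,0.82,0,0,0],
    [1,-1.15,4.31,0.82,0,0,0],
    [1,-1.15,4.31,0.82,0,0,0],
    [1,-1.15,4.31,0.82,0,0,0],
    [1,-1.15,4.31,0.82,0,0,0],
    [1,-1.15,4.31,0.82,0,0,0],
    [1,-1.15,4.31,0.82,0,0,0]
  ]
}}

```text
clock: 12.0
position: [594.8, -37.2, 216.5]
ee_rot: [-0.059, 0.944, 0.042, 0.322]
contact_force: [-0.2, -0.6, 0.2]
gripper_width: 85.2
```

Request:
{"method": "servo_tool", "body": {
  "rows": [
    [1,0,0,0,-0.26,8,-0.7],
    [1,0,0,0,-0.26,8,-0.7],
    [1,0,0,0,-0.26,8,-0.7],
    [1,0,0,0,-0.26,8,-0.7],
    [1,0,0,0,-0.26,8,-0.7],
    [1,0,0,0,0,0,0],
    [1,0,0,0,0,0,0]
  ]
}}

```text
clock: 12.7
position: [596.0, -39.8, 216.1]
ee_rot: [-0.099, 0.995, 0.019, -0.01]
contact_force: [-0.6, -0.8, -0.4]
gripper_width: 85.2
```

```bash
python3 - <<'E'
from h import *
y=.17;Q=np.array([[-np.cos(y),-np.sin(y),0],[-np.sin(y),np.cos(y),0],[0,0,-1]])
delta(np.array([600,7.1,90]),Q)
d=get_image("wrist");im=d["image"].copy()
cv2.polylines(im,[cup_hull(d,600,7.14,.17).astype(int)],True,(255,0,255),1)
s=get_image("top");b=s["image"][130:260,315:485]
cv2.imwrite("pics/m3.png",np.hstack([cv2.resize(im,(480,360)),cv2.resize(b,(320,360))])[:,:,::-1])
E
```

```text
12.7 pos [596.  -39.8 216.1] tgt [600.    7.1  90. ] shift cm [-1.52  4.   12.76] turn deg [ 2.3  -0.98  1.61] F [-0.6 -0.8 -0.4] w 85.2 j [ 0.18  0.37 -0.07 -0.04 -1.15 -1.54]
```

View pics/m3.png

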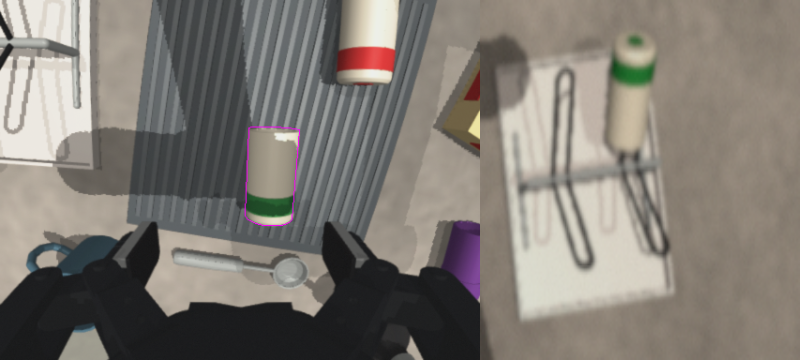

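The outline at (272,177) matches cup A, and the top view shows the first cup hanging at (632,90). Descend on A.

Request:
{"method": "servo_tool", "body": {
  "rows": [
    [1,-0.5,1.5,2.5,2.3,-1,1.6],
    [1,-0.5,1.4,4,0,0,0],
    [1,-0.4,1,4,0,0,0],
    [1,0,0,2.3,0,0,0],
    [1,0,0,0,0,0,0],
    [1,0,0,0,0,0,0]
  ]
}}

```text
clock: 13.4
position: [602.6, 1.1, 92.4]
ee_rot: [-0.085, 0.996, -0.0, 0.002]
contact_force: [0.3, -0.6, 1.5]
gripper_width: 85.5
```

```bash
python3 - <<'E'
from h import *
y=.17;Q=np.array([[-np.cos(y),-np.sin(y),0],[-np.sin(y),np.cos(y),0],[0,0,-1]])
delta(np.array([600,7.1,25]),Q)
E
```

```text
13.4 pos [602.6   1.1  92.4] tgt [600.    7.1  25. ] shift cm [0.18 0.65 6.74] turn deg [-0.07  0.27  0.02] F [ 0.3 -0.6  1.5] w 85.5 j [ 0.27  0.49 -0.24  0.   -0.84 -1.67]
```

Request:
{"method": "servo_tool", "body": {
  "rows": [
    [1,0.2,0.65,1,0,0.3,0],
    [1,0,0,2.5,0,0,0],
    [1,0,0,2,0,0,0],
    [1,0,0,0.8,0,0,0],
    [1,0,0,0.4,0,0,0],
    [1,0,0,0,0,0,0],
    [0,0,0,0,0,0,0],
    [0,0,0,0,0,0,0],
    [0,0,0,0,0,0,0],
    [0,0,0,0,0,0,0],
    [0,0,0,0,0,0,0],
    [0,0,0,0,0,0,0]
  ]
}}

```text
clock: 14.6
position: [600.5, 7.4, 25.9]
ee_rot: [-0.085, 0.996, -0.0, 0.001]
contact_force: [-0.0, 0.5, 5.7]
gripper_width: 56.1
```

Request:
{"method": "servo_tool", "body": {
  "rows": [
    [0,0,0,-2,0,0,0],
    [0,0,0,-5,0,0,0],
    [0,0,0,-5,0,0,0],
    [0,0,0,-5,0,0,3.6],
    [0,0,0,-4.5,0,0,0],
    [0,0,0,0,0,-8,0],
    [0,0,0,0,0,-8,0],
    [0,0,0,0,0,-8,0],
    [0,0,0,0,0,-8,0],
    [0,0,0,0,0,-8,0],
    [0,0,0,0,0,0,0]
  ]
}}

```text
clock: 15.7
position: [598.8, -3.4, 251.5]
ee_rot: [-0.051, 0.949, 0.017, 0.311]
contact_force: [-0.5, -0.5, -2.1]
gripper_width: 55.8
```

```bash
python3 - <<'E'
from h import *
P,Q=hang(52.5,130,10,8.6);delta(P+[0,0,80],Q)
E
```

```text
15.7 pos [598.8  -3.4 251.5] tgt [ 682.6 -270.   264.4] shift cm [ -5.17 -27.42   2.18] turn deg [ 0.02 -3.72  0.02] F [-0.5 -0.5 -2.1] w 55.8 j [ 0.27  0.09 -0.7   0.56 -0.18 -2.26]
```

Request:
{"method": "servo_tool", "body": {
  "rows": [
    [0,-0.9,-4.5,0.3,0,0,0],
    [0,-0.9,-4.5,0.3,0,0,0],
    [0,-0.9,-4.5,0.3,0,0,0],
    [0,-0.9,-4.5,0.3,0,0,0],
    [0,-0.9,-4.5,0.4,0,0,0],
    [0,-0.7,-4.5,0.6,0,0,0],
    [0,0,-0.4,0,0,-3.7,0],
    [0,0,0,0,0,0,0],
    [0,0,0,0,0,0,0]
  ]
}}

```text
clock: 16.6
position: [675.7, -232.9, 268.6]
ee_rot: [-0.047, 0.938, 0.014, 0.344]
contact_force: [0.0, 0.2, -0.8]
gripper_width: 56.1
```

```bash
python3 - <<'E'
from h import *
P,Q=hang(52.5,130,10,8.6);delta(P+[0,0,20],Q)
E
```

```text
16.6 pos [ 675.7 -232.9  268.6] tgt [ 682.6 -270.   204.4] shift cm [ 3.91 -3.72  5.13] turn deg [-0.61  0.31 -0.23] F [ 0.   0.2 -0.8] w 56.1 j [-0.2   0.29 -0.1  -0.37 -0.53 -1.01]
```

Request:
{"method": "servo_tool", "body": {
  "rows": [
    [0,0.3,-1.9,0.5,-0.6,0.3,-0.2],
    [0,0.4,-1.8,0.6,0,0,0],
    [0,1.6,0,2,0,0,0],
    [0,1.6,0,2,0,0,0],
    [0,0,0,0,0,0,0],
    [0,0,0,0,0,0,0]
  ]
}}

```text
clock: 17.2
position: [682.6, -269.2, 205.7]
ee_rot: [-0.051, 0.938, 0.018, 0.342]
contact_force: [0.3, 0.8, -0.9]
gripper_width: 56.0
```

```bash
python3 - <<'E'
from h import *
P,Q=hang(52.5,130,10,8.6);delta(P,Q)
d=get_image("wrist");T,Q=rackframe(52.5);p=proj(d,T)[0];print("pred tip",p)
g=d["image"].astype(int).sum(2);u,v=map(int,p)
print([(c,np.where(g[max(v-60,0):v+20,c]<120)[0].max(initial=-1)+max(v-60,0)) for c in range(u-35,u+40,5)])
save(d,"w3.png",None,.8)
E
```

```text
17.2 pos [ 682.6 -269.2  205.7] tgt [ 682.6 -270.   184.4] shift cm [ 1.37 -0.08  1.62] turn deg [-0.07  0.07  0.12] F [ 0.3  0.8 -0.9] w 56.0 j [-0.28  0.39 -0.06 -0.52 -0.51 -0.8 ]
pred tip [251.45599572  35.62095654]
[(216, np.int64(-1)), (221, np.int64(7)), (226, np.int64(19)), (231, np.int64(23)), (236, np.int64(28)), (241, np.int64(31)), (246, np.int64(32)), (251, np.int64(34)), (256, np.int64(34)), (261, np.int64(33)), (266, np.int64(31)), (271, np.int64(29)), (276, np.int64(24)), (281, np.int64(19)), (286, np.int64(9))]
```

View pics/w3.png

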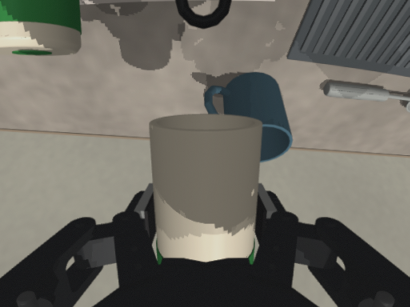

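Wrist view: loop tip (204,27), centred over the mouth (205,122), with the first cup at upper left. Insert.

Request:
{"method": "servo_tool", "body": {
  "rows": [
    [0,1.4,0,1.6,0,0,0],
    [0,0,0,0,0,0,0],
    [0,1.5,0,0,0,0,0],
    [0,1.5,0,0,0,0,0],
    [0,1.5,0,0,0,0,0],
    [0,1.5,0,0,0,0,0],
    [0,1.5,0,0,0,0,0],
    [0,1.5,0,0,0,0,0],
    [0,1,0,0,0,0,0],
    [0,1,0,0,0,0,0],
    [0,0,0,0,0,0,0],
    [0,0,0,0,0,0,0]
  ]
}}

```text
clock: 18.45
position: [598.6, -280.1, 114.9]
ee_rot: [-0.051, 0.938, 0.016, 0.343]
contact_force: [0.1, 0.2, -1.9]
gripper_width: 55.6
```

```bash
python3 - <<'E'
from h import *
P,Q=hang(52.5,0,18,8.6);delta(P,Q)
E
```

```text
18.45 pos [ 598.6 -280.1  114.9] tgt [ 588.7 -280.2   94.7] shift cm [2.05 0.11 0.9 ] turn deg [-0.22  0.21  0.08] F [ 0.1  0.2 -1.9] w 55.6 j [-0.41  0.42 -0.21 -0.84 -0.44 -0.37]
```

Request:
{"method": "servo_tool", "body": {
  "rows": [
    [0,0.6,0.1,0,0,0,0],
    [0,0.6,0,0,0,0,0],
    [0,0.4,0,0,0,0,0],
    [0,0.3,0,0,0,0,0],
    [0,0,0,0.3,0,0,0],
    [0,0,0,0.3,0,0,0],
    [0,0,0,0.1,0,0,0],
    [0,0.1,0,0,0,0,0],
    [0,0.1,0,0,0,0,0],
    [0,0,0,0,0,0,0]
  ]
}}

```text
clock: 19.45
position: [587.0, -279.9, 94.9]
ee_rot: [-0.05, 0.938, 0.017, 0.343]
contact_force: [3.7, 0.7, -1.1]
gripper_width: 55.9
```

```bash
python3 - <<'E'
from h import *
P,Q=hang(52.5,0,18,8.6);delta(P,Q)
E
```

```text
19.45 pos [ 587.  -279.9   94.9] tgt [ 588.7 -280.2   94.7] shift cm [-0.12 -0.05  0.12] turn deg [-0.17  0.18  0.03] F [ 3.7  0.7 -1.1] w 55.9 j [-0.44  0.43 -0.23 -0.91 -0.44 -0.28]
```

Request:
{"method": "servo_tool", "body": {
  "rows": [
    [0,0.1,0,0,0,0,0],
    [0,0.1,0,0,0,0,0],
    [0,0,0,0.1,0,0,0],
    [0,0,0,0.1,0,0,0],
    [0,0,0,0,0,0,0]
  ]
}}

```text
clock: 19.95
position: [587.9, -280.7, 93.8]
ee_rot: [-0.05, 0.937, 0.016, 0.344]
contact_force: [5.2, 1.6, 5.2]
gripper_width: 55.9
```

Request:
{"method": "servo_tool", "body": {
  "rows": [
    [0,0,0,0.1,0,0,0],
    [0,0,0,0,0,0,0],
    [0.7,0,0,0,0,0,0],
    [0.88,0,0,0,0,0,0],
    [0.88,0,0,0,0,0,0],
    [0.88,0,0,0,0,0,0],
    [0.88,0,0,-2,0,0,0],
    [0.88,0,0,-3,0,0,0],
    [0.88,0,0,-4,0,0,0],
    [0.88,0,0,-4,0,0,0],
    [0.88,0,0,0,0,0,0]
  ]
}}

```text
clock: 21.05
position: [502.3, -289.7, 194.6]
ee_rot: [-0.051, 0.937, 0.015, 0.345]
contact_force: [0.9, -0.8, 0.6]
gripper_width: 75.0
```

```bash
python3 - <<'E'
from h import *
d=get_image("wrist");im=d["image"].copy()
t=np.linspace(0,2*np.pi,48,endpoint=False)
for yl in(52.5,-52.5):
    T,Q=rackframe(yl);o=T-Q[:,0]*6+Q[:,2]*18
    c=np.concatenate([o+Q[:,0]*h+28.5*(np.outer(np.cos(t),Q[:,1])+np.outer(np.sin(t),Q[:,2])) for h in(0,105)])
    cv2.polylines(im,[cv2.convexHull(proj(d,c).astype(np.float32)).astype(int)],True,(255,0,255),1)
cv2.imwrite("pics/w4.png",im[:,:,::-1])
y=.195;delta(np.array([426.3,76.1,160]),np.array([[-np.cos(y),-np.sin(y),0],[-np.sin(y),np.cos(y),0],[0,0,-1]]))
E
```

```text
21.1 pos [ 502.7 -289.1  192.5] tgt [426.3  76.1 160. ] shift cm [ 4.86 37.13 -0.09] turn deg [-2.07 40.24 -4.85] F [ 0.5  0.4 -0.9] w 75.4 j [-0.5   0.2  -0.32 -0.74 -0.57 -0.43]
```

View pics/w4.png

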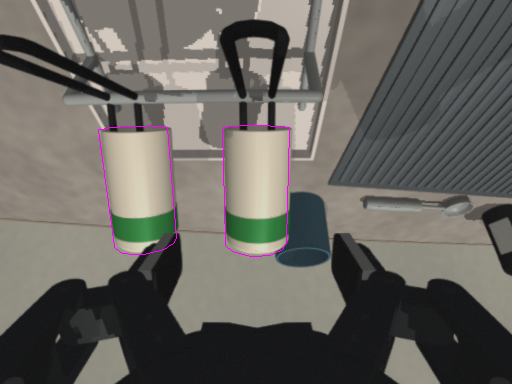

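Overlay: both hung cups, at (140,190) and (257,190), coincide with the fully-home outlines. Now the red one.

Request:
{"method": "servo_tool", "body": {
  "rows": [
    [1,0,4,0,-0.4,8,-1],
    [1,0,4.5,0,-0.4,8,-1],
    [1,0,4.5,0,-0.4,8,-1],
    [1,0,4.5,0,-0.4,8,-1],
    [1,0,4.5,0,-0.4,8,-1],
    [1,0.6,4.5,0,0,0,0],
    [1,0.6,4.5,0,0,0,0],
    [1,0.6,4.5,0,0,0,0],
    [1,0,0,0,0,0,0],
    [1,0,0,0,0,0,0]
  ]
}}

```text
clock: 22.1
position: [433.0, 19.4, 186.1]
ee_rot: [-0.093, 0.993, 0.014, 0.064]
contact_force: [-0.1, 0.2, 0.1]
gripper_width: 85.5
```

```bash
python3 - <<'E'
from h import *
y=.195;Q=np.array([[-np.cos(y),-np.sin(y),0],[-np.sin(y),np.cos(y),0],[0,0,-1]]);delta(np.array([426.3,76.1,90]),Q)
E
```

```text
22.1 pos [433.   19.4 186.1] tgt [426.3  76.1  90. ] shift cm [0.86 5.55 9.67] turn deg [ 0.84  7.44 -0.43] F [-0.1  0.2  0.1] w 85.5 j [ 0.43  0.05 -0.61  0.02 -0.78 -1.83]
```

Request:
{"method": "servo_tool", "body": {
  "rows": [
    [1,0,2.5,0,0.8,7.4,-0.4],
    [1,0,3,3,0,0,0],
    [1,0,0,3.5,0,0,0],
    [1,0,0,2,0,0,0],
    [1,0,0,0,0,0,0],
    [1,0,0,0,0,0,0]
  ]
}}

```text
clock: 22.7
position: [424.0, 71.4, 102.2]
ee_rot: [-0.094, 0.996, 0.0, 0.001]
contact_force: [0.9, -0.4, 0.8]
gripper_width: 85.5
```

```bash
python3 - <<'E'
from h import *
y=.195;Q=np.array([[-np.cos(y),-np.sin(y),0],[-np.sin(y),np.cos(y),0],[0,0,-1]]);delta(np.array([426.3,76.1,25]),Q)
d=get_image("wrist");im=d["image"].copy()
cv2.polylines(im,[cup_hull(d,426.3,76.1,.195).astype(int)],True,(255,0,255),1);cv2.imwrite("pics/w5.png",im[:,:,::-1])
t=get_image("top"); hsv=cv2.cvtColor(t["image"],cv2.COLOR_RGB2HSV)
E
```

```text
22.7 pos [424.   71.4 102.2] tgt [426.3  76.1  25. ] shift cm [-0.31  0.42  7.72] turn deg [ 0.01  0.09 -0.35] F [ 0.9 -0.4  0.8] w 85.5 j [ 0.55  0.23 -0.64  0.   -0.7  -1.93]
```

View pics/w5.png

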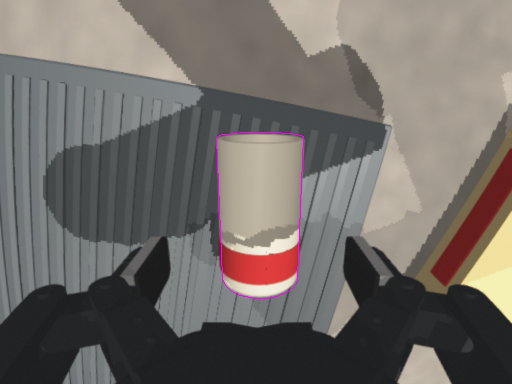

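The red cup outline at (260,215) fits. Grasp.

Request:
{"method": "servo_tool", "body": {
  "rows": [
    [1,-0.3,0.4,1.5,0,0,-0.3],
    [1,0,0,2.5,0,0,0],
    [1,0,0,2,0,0,0],
    [1,0,0,1.2,0,0,0],
    [1,0,0,0.5,0,0,0],
    [1,0,0,0,0,0,0],
    [0,0,0,0,0,0,0],
    [0,0,0,0,0,0,0],
    [0,0,0,0,0,0,0],
    [0,0,0,0,0,0,0],
    [0,0,0,0,0,0,0],
    [0,0,0,0,0,0,0]
  ]
}}

```text
clock: 24.0
position: [426.4, 77.1, 26.7]
ee_rot: [-0.098, 0.995, 0.001, 0.002]
contact_force: [-0.9, -1.6, 5.9]
gripper_width: 56.0
```

Request:
{"method": "servo_tool", "body": {
  "rows": [
    [0,0,0,-2,0,0,0],
    [0,0,0,-5,0,0,0],
    [0,0,0,-5,0,0,0],
    [0,0,0,0,0,0,0],
    [0,0,0,0,0,0,0]
  ]
}}

```text
clock: 24.5
position: [425.4, 76.9, 146.6]
ee_rot: [-0.098, 0.995, 0.002, 0.003]
contact_force: [-0.1, -0.1, -3.5]
gripper_width: 55.9
```

```bash
python3 - <<'E'
from h import *
t=get_image("top"); hsv=cv2.cvtColor(t["image"],cv2.COLOR_RGB2HSV)
m=cv2.inRange(hsv,(20,90,190),(35,255,255)); m[:, 185:]=0;m[:175]=0
pts=np.argwhere(m>0)[:,::-1]
for z in(5,45):print(z,cv2.minAreaRect(unproj(t,pts,z)[:,:2].astype(np.float32)))
y=-.24;delta(np.array([429,340.,140]),np.array([[-np.cos(y),-np.sin(y),0],[-np.sin(y),np.cos(y),0],[0,0,-1]]))
E
```

```text
5 ((469.86541748046875, 331.4146728515625), (171.18893432617188, 103.76789855957031), 76.99722290039062)
45 ((466.4037780761719, 318.61334228515625), (164.58091735839844, 99.76233673095703), 76.99723815917969)
24.55 pos [424.4  76.3 145.2] tgt [429. 340. 140.] shift cm [-5.56 25.78  0.56] turn deg [ 0.1   0.09 24.95] F [ 0.3  0.9 -1.5] w 55.8 j [ 0.56  0.16 -0.59 -0.   -0.82 -1.93]
```

Request:
{"method": "servo_tool", "body": {
  "rows": [
    [0,-0.9,4.3,0,0,0,0],
    [0,-0.9,4.3,0,0,0,0],
    [0,-0.9,4.3,0,0,0,0],
    [0,-0.9,4.3,0,0,0,0],
    [0,-0.9,4.3,0,0,0,0],
    [0,-1,4.3,0,0,0,0],
    [0,0,0,0,0,0,8.3],
    [0,0,0,0,0,0,8.3],
    [0,0,0,0,0,0,8.3],
    [0,0,0,0,0,0,0],
    [0,0,0,0,0,0,0]
  ]
}}

```text
clock: 25.65
position: [428.5, 339.7, 144.0]
ee_rot: [0.118, 0.993, -0.001, 0.0]
contact_force: [-0.2, -0.4, -1.3]
gripper_width: 55.9
```

```bash
python3 - <<'E'
from h import *
y=-.24;delta(np.array([429,340.,26]),np.array([[-np.cos(y),-np.sin(y),0],[-np.sin(y),np.cos(y),0],[0,0,-1]]))
d=get_image("wrist"); im=d["image"].copy()
for z,h in((5,95),(45,95)):
    q=np.array([(h,h,z),(h,-h,z),(-h,-h,z),(-h,h,z)],float)@R.from_euler("z",-.24).as_matrix().T+[429,340,0]
    cv2.polylines(im,[proj(d,q).astype(int)],True,(255,0,255),1)
cv2.imwrite("pics/w6.png",im[:,:,::-1])
E
```

```text
25.65 pos [428.5 339.7 144. ] tgt [429. 340.  26.] shift cm [-0.03  0.06 11.8 ] turn deg [-0.09  0.03  0.24] F [-0.2 -0.4 -1.3] w 55.9 j [ 0.97  0.35 -0.32  0.   -0.9  -2.77]
```

View pics/w6.png

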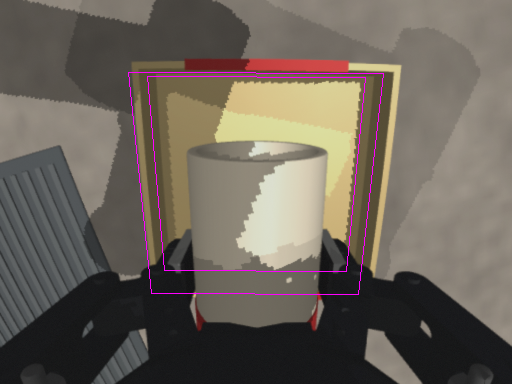

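Tub floor is centred near (265,170), a few mm to tool +y of my outline. Correct by 5 mm and lower.

Request:
{"method": "servo_tool", "body": {
  "rows": [
    [0,0,0.5,2,0,0,0],
    [0,0,0,3,0,0,0],
    [0,0,0,3,0,0,0],
    [0,0,0,2,0,0,0],
    [0,0,0,1,0,0,0],
    [0,0,0,0.5,0,0,0],
    [0,0,0,0,0,0,0],
    [0,0,0,0,0,0,0]
  ]
}}

```text
clock: 26.5
position: [431.1, 346.1, 31.7]
ee_rot: [0.119, 0.993, 0.002, 0.002]
contact_force: [-0.0, -0.7, -1.5]
gripper_width: 55.7
```

Request:
{"method": "servo_tool", "body": {
  "rows": [
    [0,0,0,0.3,0,0,0],
    [0,0,0,0.2,0,0,0],
    [0,0,0,0.1,0,0,0],
    [0,0,0,0,0,0,0]
  ]
}}

```text
clock: 26.9
position: [430.7, 345.7, 25.7]
ee_rot: [0.119, 0.993, 0.001, 0.001]
contact_force: [-2.3, -1.2, 4.3]
gripper_width: 55.7
```

Contact (about 4 N up). Release slowly and retract.

Request:
{"method": "servo_tool", "body": {
  "rows": [
    [0.6,0,0,0.05,0,0,0],
    [0.68,0,0,0,0,0,0],
    [0.75,0,0,0,0,0,0],
    [0.85,0,0,0,0,0,0],
    [0.95,0,0,0,0,0,0],
    [0.95,0,0,0,0,0,0],
    [0.95,0,0,-1.5,0,0,0],
    [0.95,0,0,-3,0,0,0],
    [0.95,0,0,-4,0,0,0],
    [0.95,0,0,-5,0,0,0],
    [0.95,3,0,-3,0,0,0],
    [0.95,0,0,0,0,0,0]
  ]
}}

```text
clock: 28.1
position: [401.1, 354.6, 194.5]
ee_rot: [0.118, 0.993, 0.005, 0.004]
contact_force: [-0.0, 0.5, 0.6]
gripper_width: 81.2
```

```bash
python3 - <<'E'
from h import *
s=read_state();print(s["clock"],s["position"],s["contact_force"])
d=get_image("wrist")["image"][:,:,::-1];t=get_image("top")["image"][:,:,::-1]
cv2.imwrite("pics/f.png",np.vstack([np.hstack([cv2.resize(d,(400,300)),cv2.resize(t,(400,300))]),np.hstack([cv2.resize(get_image("side")["image"][60:260,60:400,::-1],(800,300))])]))
E
```

```text
28.1 [401.09585484 354.58449522 194.4694305 ] [-0.00302775  0.45028989  0.62324254]
```

View pics/f.png

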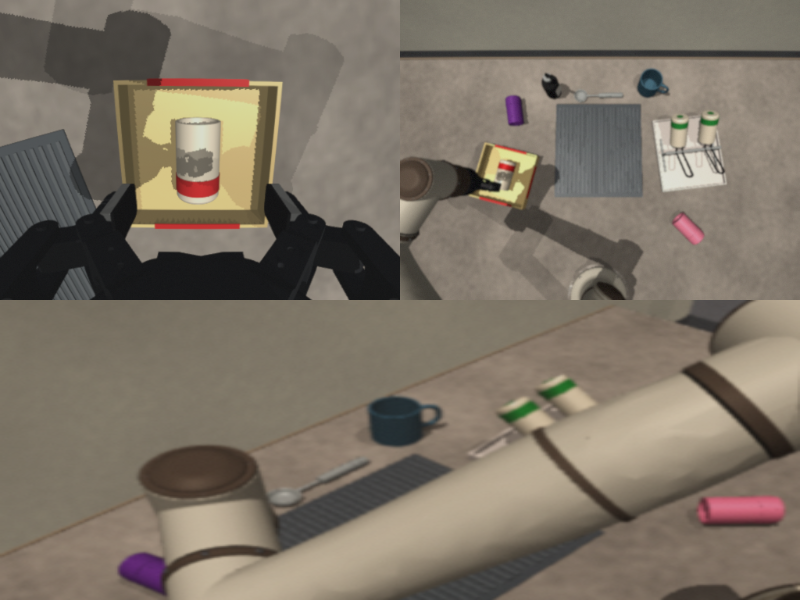

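Red cup lies centred in the tub at (198,160) in the wrist view. Both green cups are still on the far loops at (680,130) and (709,127) in the top view, and the bystanders look unmoved.

```bash
python3 -c "
from bench import *
print(job_done())"
```

```text
the job is handed in; nothing more can be done
None
```

I sorted all three tumblers and handed the job in at about 28 s of the allowed 72 s.

- **Green-taped tumblers:** one hangs on the far right loop and the other on the far left. I slid each along its loop until it met about 7 N of resistance, lowered it onto the wires and let go. A wrist-camera overlay afterwards matched the fully-home outlines to about 1–2 px for both.
- **Red-taped tumbler:** I set it down on its side on the tub floor, with about 4 N of contact, before releasing it. The last picture shows it lying in the middle of the tub.
- **Bystanders and final state:** in the last pictures the soap bottle, mug, spoon and the pink and purple look-alikes appear unmoved. I judged that by eye and did not measure it. The gripper was clear of everything.
- **Disagreements:** the tub stood about 5 mm off my first estimate, and I corrected for that before lowering. The loop tips were within about 1 mm of the fitted rack. No check failed.

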